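# Lock the print head's tilt shaft

## Robot

A 6-joint arm with a two-finger parallel gripper is mounted at the origin on the work surface. World frame = base frame: x ahead of the robot, y to its left, z up, the work surface at z = 0. Lengths are in m, angles in rad, forces in N, time in s.
With the tool pointing down it reaches from about 0.275 to 0.875 m from the base axis. Payload 12.5 kg.
Tool frame: the origin (TCP) lies on the centre line of the jaws, within the pads' length; the fingertips stand r.finger_overhang ahead of it and the grasp point (between the pads) lies 3 mm ahead of it (r.finger_overhang is the distance from the TCP to the fingertips, in m); z points along the fingers, y is the direction in which the jaws open and shut (so a half turn about z gives the same grasp; the last joint's range is limited). The gripper opens to 85 mm and grips with 20 to 120 N. Pads are 22 mm wide; open, the fingers measure 114 mm over their backs; the gripper's body (76 mm by 85 mm) begins 54 mm behind the grasp point. The pads swing forward as they close: fully open they stand 13 mm farther back than shut.
Start: joints at [1.062, 0.351, 1.652, -0, 1.139, -0.085], TCP at [0.226, 0.501, 0.214] pointing down, gripper open.
Joint ranges: [-2.75, 2.75], [-0.79, 2.1], [0.01, 2.65], [-1.57, 4.71], [0.07, 3.14], [-2.87, 2.87]. Speed limits (rad/s): [2.22, 2.22, 2.79, 3.14, 3.14, 3.14].

## Interface

Orientations are given as a unit quaternion [x, y, z, w].
In Python, from cell import r, optics gives the robot as it stands. The module is installed in compiled form; this text tells all that it offers. Calls block until the motion is done:
- r.move_to(position, orientation): joint-space move of the TCP to a pose.
- r.move_linear(position, rot=None, vel=0.15): straight line of the TCP; rot=None keeps the orientation; vel is the mean speed in m/s.
- r.set_joints(angles): joint-space move.
- r.set_gripper(opening, squeeze=None): opening from 0.0 (shut) to 1.0 (fully open); squeeze is the grip in N (None keeps the last); returns when the fingers have stopped.
- r.sleep(seconds).
- r.inverse_kinematics(position, orientation): joint angles nearest the present ones, or None.
- optics.get_image(name): name is "side" or "top"; returns a dict with "pixels" (420x560x3 uint8, red, green, blue), "depth" (420x560 float32, m along the optical axis (not along the pixel's ray), 0 where there is no reading), "fx", "fy", "cx", "cy" (pixels), "camera_from_world" (4x4, takes a point from world to camera coordinates). Camera axes: x right, y down, z forward; pixel columns grow to the right and rows downward; lengths in m; the calibration is good to about 2 mm. A picture is of the moment at which its call begins.
A pose or a line that the arm cannot do raises r.PlanningError and nothing moves.
- r.hand_in(): hands the job in, once; it reports no verdict.
Readings, each from a call of its own:
- r.current_t(): time.
- r.current_q(): joint angles.
- r.current_qvel(): joint speeds.
- r.current_effort(): joint torques, N m.
- r.current_tool_pos(): TCP position.
- r.current_ee_rot(): TCP orientation.
- r.current_contact_force(): force on the tool from outside, world axes, zero at the start.
- r.current_torque(): the same for the moment, N m.
- r.current_opening(): opening from 0.0 (shut) to 1.0 (fully open).
Only numpy, scipy, OpenCV 4.12 (cv2) and the standard library are available. Lean on these libraries where they do the work, as an engineer would, in place of code of your own. Each camera call takes 0.05 s, during which the arm holds its last target.

## Task

Lock the tilt shaft of the blue print-head bracket with the long orange-knobbed pin: stand the pin in the hole on top of the bracket, turn the black handwheel slowly by feel until the hidden cross-hole comes under it and the pin drops in, then push the pin fully home. Finish by swinging the yellow keeper all the way over the pin's collar (it must be out of the way before the pin can seat), and leave the short pins and everything else on the bench where they are.

Things in the scene. Friction and masses are not known exactly. Their poses are not given: they have to be found in the camera images.
- bracket: fixed blue block 90 (x) x 80 (y) x 112 mm high, bare metal top, on a blue channel arm 70 wide, 60 high, that runs 285 mm back along its +x (two fixed black knobs on it, 104 high, not used). Origin: centre of the block's underside; z up. Inside, a 36 mm steel shaft lies along y, 68 mm above the table, with a 15.5 mm cross-hole right through it that cannot be seen from outside
- bore (a point): mouth of the 13.5 mm vertical hole in the centre of the bracket's flat top (112 mm above the table), axes as the bracket. It leads down onto the shaft: until the cross-hole is under it, the pin stands on the shaft, tip 26 mm below the mouth, collar 50 mm above the top. Home: collar flat on the top, tip 76 mm below the mouth
- shaft_mid (a point): middle of the shaft, 44 mm below the bore's mouth. When the cross-hole comes under the standing pin, the pin falls in by its own weight, some 25 to 45 mm, and stops the shaft from turning on. A spring catch below the shaft holds it about 8 mm short of home (more if the holes are not quite in line); a downward push of about 10 to 20 N takes it home
- axle (a point): centre of the handwheel, 68 mm above the table, 88 mm from the bore along the bracket's +y; axes as the bracket, the wheel's axis is y. Black upright disc, 110 diameter, 14 thick, fixed to the shaft; nothing on it shows where the cross-hole is. It turns both ways without stops against light friction (0.06 N m) and stays where left; led faster than about 20 degrees a second, the hole may pass before the pin drops
- wheel_top (a point): highest point of the wheel's rim, 123 mm above the table (fixed to the bracket; does not turn). Here the rim can be pinched across its 14 mm from above (41 mm free between wheel and block) and led round. At the start the cross-hole is 20 to 97 degrees away if this top is moved towards the bracket's -x (the robot's side); the other way, the rest of 180 degrees
- keeper (a joint): angle (rad) of the yellow keeper, a flat bar 10 mm wide lying 6 to 11 mm above the bracket's top. 0: swung fully over, at its stop, bar along the bracket's x, over the edge of a seated pin's collar, 2.5 mm clear of its knob. It grows to 1.9 as the free end swings out to the bracket's -y; above 0.6 it is clear of the collar. Starts at 0 to 1.5; stays where left (0.05 N m friction)
- keeper_peg (a point): middle of the upright round yellow grip peg at the keeper's free end, 12 mm diameter, 11 to 41 mm above the bracket's top (this point is 26 mm above it), 70 mm from the keeper's vertical pivot, which lies at x +34, y -16.5 mm from the bore in bracket axes
- pin: long steel pin, 109 mm in all: shank 76 mm long, 12 diameter, its lowest 4 mm a cone (tip 5.6 wide); steel collar 42 diameter, 76 to 81 mm above the tip; ORANGE round grip knob 18 diameter, 81 to 109 mm above the tip. About 130 g. Origin: the tip; z runs up to the knob. Starts upright in one of the rack's three holes, tip 5 mm above the table
- rack: fixed wooden rack block 60 (x) x 175 (y) x 45 mm with three 13.5 mm holes, 40 deep, in a row along its y at -55, 0 and 55 mm. Origin: centre of its underside; z up
- short_pin_a: a similar pin, too short (52 mm shank), GREEN knob, origin at its tip; in another hole of the rack; to be left there
- short_pin_b: a similar pin, too short (60 mm shank), BLUE knob, origin at its tip; in another hole of the rack; to be left there
- spray_can: bystander: upright spray can with a green label, 66 diameter, 190 high, origin at the centre of its base
- ink_jar: bystander: ink jar with a red cap, 72 diameter, 80 high, origin at the centre of its base
- tape_roll: bystander: flat roll of paper tape, 90 diameter, 24 high, origin at the centre of its underside
- squeegee: bystander: squeegee with a wooden grip lying flat, 260 x 60 x 26 mm, long side along its x, origin under the grip
- screwdriver: bystander: screwdriver lying along its x, 200 long, 26 high, origin under its middle
- wrench: bystander: wrench lying along its x, 180 long, 8 high, origin under its middle
Mind the look-alikes: they are no part of the job. Leave any pink or turquoise look-alike of the pin alone.

How it is judged:
By the outcome, as a careful person would: the job done as asked, in the order asked, and still so for the second after the job is handed in, with the robot touching nothing.
It also fails if it takes over 72 s, if anything falls off the work surface, if the arm or the gripper's body presses on something with over 40 N, if the wrist force passes 120 N, or if a joint passes its speed limit or range.

## Working session

There is one attempt and no reset: what is moved stays moved. The work goes in short steps, each a Python script; the robot and the scene stay as the last script left them, time stands still between calls to the robot, and variables do not carry over. Pictures are saved under pics/ and viewed, and the job is handed in when it is done.

```bash
ls; mkdir -p pics
python3 - <<'E'
from cell import r, optics
import cv2, numpy as np
for n in ("side","top"):
    d=optics.get_image(n)
    cv2.imwrite(f"pics/{n}0.png",cv2.cvtColor(d["pixels"],cv2.COLOR_RGB2BGR))
    np.savez(f"{n}0.npz",**d)
    print(n,d["fx"],d["fy"],d["cx"],d["cy"]);print(np.round(d["camera_from_world"],4))
print(r.current_t(),r.finger_overhang,r.current_ee_rot(),r.current_opening(),r.current_contact_force())
E
```

```text
pics
side 501.77693248617607 501.77693248617607 285.07666891832844 204.3944402031012
[[ 0.9005 -0.4347 -0.0122 -0.4635]
 [-0.2511 -0.4968 -0.8308  0.2055]
 [ 0.3551  0.7511 -0.5565  1.1885]
 [ 0.      0.      0.      1.    ]]
top 520.2891345340632 520.2891345340632 280.1508937482463 212.07653521791943
[[-0.0278 -0.9996  0.0093 -0.0532]
 [-0.9973  0.0272 -0.0681  0.5011]
 [ 0.0678 -0.0112 -0.9976  1.3181]
 [ 0.      0.      0.      1.    ]]
0.1 0.022 [ 2.10322988e-01  9.77631805e-01 -5.14610414e-04 -1.70811877e-04] 1.006100089990221 [-0.48804102  0.04080081 -0.99912985]
```

View pics/side0.png

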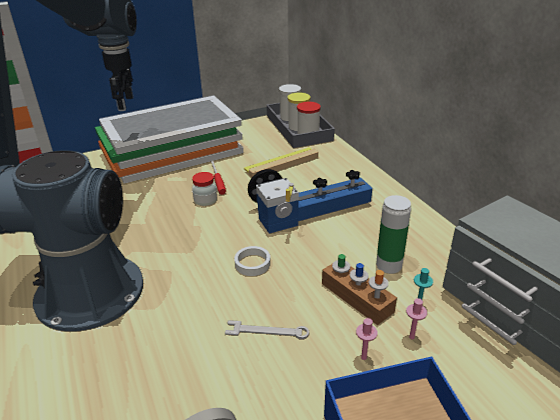

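View pics/top0.png

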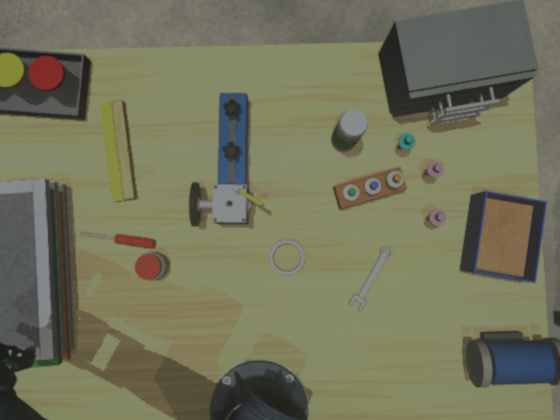

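The orange-knobbed pin is in the rack: side (379,278), top (397,178). The green pin is at top (352,191) and the blue at (374,185), both in the rack. The pink pair, at top (434,169) and (437,218), and the turquoise one at (406,141) stand loose on the bench. The one that fits is the orange pin in the rack's end hole; I'll confirm it in a crop.

```bash
cat > h.py <<'E'
import numpy as np, cv2
def load(n,k=0): return dict(np.load(f"{n}{k}.npz"))
def ray(d,u,v):
    T=d["camera_from_world"];R=T[:3,:3];t=T[:3,3]
    c=-R.T@t; dr=R.T@np.array([(u-d["cx"])/d["fx"],(v-d["cy"])/d["fy"],1.0]); return c,dr
def onz(d,u,v,z):
    c,dr=ray(d,u,v); return c+dr*(z-c[2])/dr[2]
def proj(d,p):
    T=d["camera_from_world"];q=T[:3,:3]@np.asarray(p)+T[:3,3]
    return np.array([d["fx"]*q[0]/q[2]+d["cx"],d["fy"]*q[1]/q[2]+d["cy"]])
def pt(d,u,v):
    c,dr=ray(d,u,v); return c+dr*float(d["depth"][int(round(v)),int(round(u))])
def two(d1,p1,d2,p2):
    c1,a=ray(d1,*p1);c2,b=ray(d2,*p2)
    s=np.linalg.lstsq(np.c_[a,-b],c2-c1,rcond=None)[0]
    A=c1+a*s[0];B=c2+b*s[1];return (A+B)/2,np.linalg.norm(A-B)
E
python3 - <<'E'
from h import *
def crop(n,x0,y0,w,h,s,o):
    im=cv2.imread(f"pics/{n}0.png")[y0:y0+h,x0:x0+w]
    return cv2.resize(im,(w*s,h*s),interpolation=cv2.INTER_CUBIC)
a=crop("top",180,85,100,145,4,0); b=crop("top",325,155,100,65,4,0)
o=np.zeros((580,800,3),np.uint8);o[:580,:400]=a;o[:260,400:]=b
c=crop("side",310,240,100,80,4,0);o[260:580,400:]=c
cv2.imwrite("pics/crop1.png",o)
a=crop("side",240,150,140,90,5,0);cv2.imwrite("pics/crop2.png",a)
E
```

```text
(no output)
```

View pics/crop1.png

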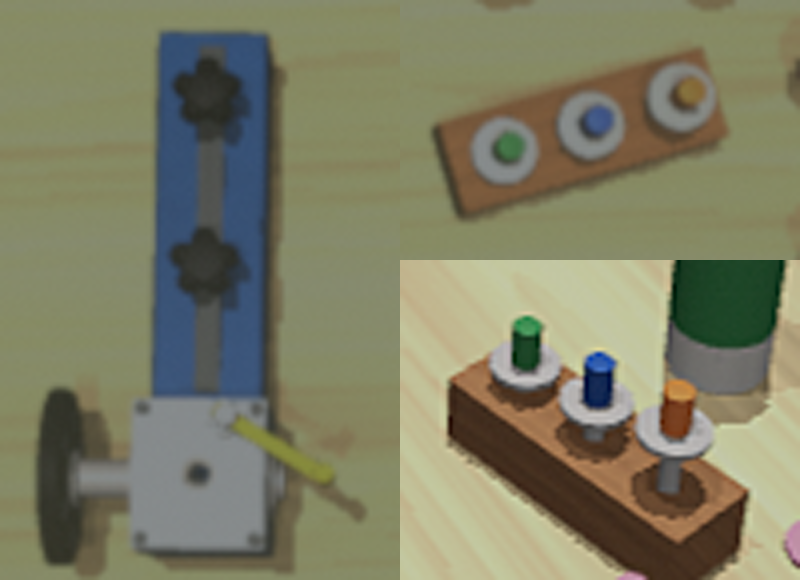

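View pics/crop2.png

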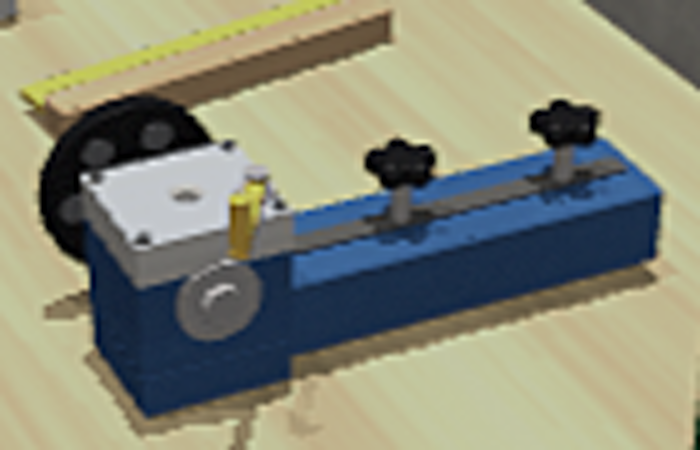

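The crop shows it: orange at top (397,178) and side (379,278) is the tallest pin, standing in the rack's right-hand hole with its collar highest, so it is the long one. The keeper is swung out by about 60°. Next I measure.

Run:
```python
from h import *
T=load("top");S=load("side")
def hsv(d): return cv2.cvtColor(d["pixels"],cv2.COLOR_RGB2HSV).astype(int)
ht,hs=hsv(T),hsv(S)
def blob(h,lo,hi,smin,vmin,box):
    m=((h[...,0]>=lo)&(h[...,0]<=hi)&(h[...,1]>=smin)&(h[...,2]>=vmin)).astype(np.uint8)
    k=np.zeros_like(m);x0,y0,x1,y1=box;k[y0:y1,x0:x1]=m[y0:y1,x0:x1];return k
def cen(m):
    n,l,s,c=cv2.connectedComponentsWithStats(m);i=1+np.argmax(s[1:,4]);return c[i],s[i]
# top plate: by world points from depth
v,u=np.mgrid[0:420,0:560]
def world(d):
    R=d["camera_from_world"][:3,:3];t=d["camera_from_world"][:3,3]
    z=d["depth"];P=np.stack([(u-d["cx"])/d["fx"]*z,(v-d["cy"])/d["fy"]*z,z],-1)
    return (P-t)@R
W=world(T)
m=((abs(W[...,2]-.112)<.006)&(ht[...,1]<60)).astype(np.uint8);m[:, :205]=0;m[:,260:]=0;m[:150]=0;m[240:]=0
m=cv2.morphologyEx(m,cv2.MORPH_CLOSE,np.ones((5,5),np.uint8))
c,s=cen(m);print("plate",c,s, "z",np.median(W[...,2][m>0]))
cn=max(cv2.findContours(m,cv2.RETR_EXTERNAL,cv2.CHAIN_APPROX_NONE)[0],key=cv2.contourArea).reshape(-1,2)
pw=np.array([onz(T,a,b,.112)[:2] for a,b in cn],np.float32)*1000
print("rect mm",cv2.minAreaRect(pw))
# bore: dark pixels near the centre
x,y=int(c[0]),int(c[1]);g=255-cv2.cvtColor(T["pixels"],cv2.COLOR_RGB2GRAY)[y-6:y+7,x-6:x+7].astype(float)
g=np.clip(g-np.median(g)-10,0,None);yy,xx=np.mgrid[y-6:y+7,x-6:x+7]
b=(xx*g).sum()/g.sum(),(yy*g).sum()/g.sum();print("bore px",b,onz(T,*b,.112))
# arm direction: blue mask on z .06
m=blob(ht,100,125,110,50,(205,85,260,186));m=m&(abs(W[...,2]-.06)<.008)
pw=np.array([onz(T,a,bb,.06)[:2] for bb,a in np.argwhere(m)],np.float32)*1000
print("arm",cv2.minAreaRect(pw),m.sum())
# wheel
m=((ht[...,2]<70)&(W[...,2]>.03)&(W[...,2]<.13)).astype(np.uint8);m[:,:180]=0;m[:,208:]=0;m[:175]=0;m[235:]=0
c,s=cen(m);print("wheel",c,s,onz(T,*c,.1))
# knobs
for nm,lo,hi,bt,bs in [("orange",8,20,(385,160,410,195),(365,260,395,300)),("green",45,85,(335,175,362,205),(330,250,352,270)),("blue",100,125,(362,172,386,200),(352,258,370,280))]:
    mt=blob(ht,lo,hi,110,60,bt);ms=blob(hs,lo,hi,110,60,bs)
    ct,st=cen(mt);cs,ss=cen(ms);print(nm,ct,st[4],cs,ss[4],two(T,ct,S,cs))
    print("   W max z in knob",W[...,2][mt>0].max())
# peg yellow
mt=blob(ht,22,34,140,80,(230,180,280,225));ms=blob(hs,20,34,140,80,(280,180,296,210))
print("keeper",cen(mt),cen(ms))
for n,mm in (("t",mt),("s",ms)):
    print(n);p=np.argwhere(mm);print(p.min(0),p.max(0))
pk=W[mt>0];print(pk[np.argsort(-pk[:,2])][:12].round(4))
# rack
hb=((ht[...,0]<16)&(ht[...,1]>80)&(abs(W[...,2]-.045)<.008)).astype(np.uint8);hb[:,:325]=0;hb[:,415:]=0;hb[:160]=0;hb[215:]=0
pw=np.array([onz(T,a,bb,.045)[:2] for bb,a in np.argwhere(hb)],np.float32)*1000
print("rack",cv2.minAreaRect(pw))
# collar of the long pin
```

```text
plate [229.23918175 203.55232101] [ 213  185   34   38 1271] z 0.11164516955876445
rect mm ((516.8796997070312, 54.343902587890625), (78.82257843017578, 88.82532501220703), 88.66014099121094)
bore px (np.float64(229.08741721854304), np.float64(203.03774834437087)) [0.51791104 0.05522156 0.112     ]
arm ((685.3086547851562, 47.970245361328125), (66.01411437988281, 226.46109008789062), 87.79364013671875) 1407
wheel [194.55672823 203.95514512] [190 183  11  43 379] [0.51899899 0.13929781 0.1       ]
orange [392.44736842 186.38157895] 152 [376.57037037 293.22962963] 270 (array([ 0.55916753, -0.35279194,  0.05589038]), np.float64(0.01239335283571461))
   W max z in knob 1.3496062585444206Traceback (most recent call last):
  File "<stdin>", line 37, in <module>
  File "<stdin>", line 9, in cen
    return _wrapfunc(a, 'argmax', axis=axis, out=out, **kwds)
    return bound(*args, **kwds)
ValueError: attempt to get argmax of an empty sequence
```

Run:
```python
from h import *
T=load("top");S=load("side")
ht,hs=[cv2.cvtColor(d["pixels"],cv2.COLOR_RGB2HSV).astype(int) for d in (T,S)]
for n,h,(x,y) in [("o",ht,(397,178)),("g",ht,(352,191)),("b",ht,(374,185)),("rack",ht,(385,190)),("o",hs,(379,278)),("g",hs,(341,260)),("b",hs,(360,270)),("rack",hs,(350,290)),("key",ht,(255,198)),("peg",hs,(288,195))]: print(n,h[y,x])
def blob(h,lo,hi,smin,vmin,box):
    m=((h[...,0]>=lo)&(h[...,0]<=hi)&(h[...,1]>=smin)&(h[...,2]>=vmin)).astype(np.uint8)
    k=np.zeros_like(m);x0,y0,x1,y1=box;k[y0:y1,x0:x1]=m[y0:y1,x0:x1];return k
def st(m):
    n,l,s,c=cv2.connectedComponentsWithStats(m);i=1+np.argmax(s[1:,4]);return c[i],s[i]
for nm,a,b in [("o",blob(ht,11,22,130,100,(390,170,404,186)),blob(hs,8,16,170,120,(368,264,390,290))),
 ("g",blob(ht,45,85,60,60,(340,180,362,200)),blob(hs,45,85,100,40,(330,245,352,272))),
 ("b",blob(ht,100,125,60,60,(362,172,386,200)),blob(hs,100,125,100,50,(350,255,370,285))),
 ("key",blob(ht,20,34,140,100,(230,180,280,225)),blob(hs,20,34,140,80,(280,180,296,210)))]:
    try:
        ca,sa=st(a);cb,sb=st(b);p,e=two(T,ca,S,cb);print(nm,ca,sa,cb,sb,p.round(4),e.round(4))
    except Exception as ex: print(nm,a.sum(),b.sum(),ex)
def crop(n,x0,y0,w,h,s):
    return cv2.resize(cv2.imread(f"pics/{n}0.png")[y0:y0+h,x0:x0+w],(w*s,h*s),interpolation=cv2.INTER_NEAREST)
o=np.hstack([crop("top",380,160,30,40,12),crop("top",240,180,35,40,12)]);cv2.imwrite("pics/crop3.png",o)
```

```text
o [ 21 139 132]
g [ 62 107 117]
b [110 129 136]
rack [ 14 131 123]
o [ 11 183 121]
g [ 67 145  67]
b [109 206  83]
rack [ 13 137  93]
key [ 30 111 131]
peg [ 21 169 124]
o [397.21428571 177.5       ] [395 175   6   6  28] [378.92307692 279.38461538] [378 277   3   6  13] [ 0.5699 -0.353   0.0933] 0.0023
g [351.8974359  191.28205128] [349 188   7   7  39] [341.12345679 260.37037037] [338 254   7  13  81] [ 0.5416 -0.2444  0.0747] 0.001
b [374.05128205 184.71794872] [371 182   7   7  39] [359.12087912 269.6043956 ] [356 263   8  14  91] [ 0.5554 -0.298   0.0834] 0.0011
key [251.63265306 198.08163265] [240 191  22  14  49] [288.18644068 193.55932203] [286 186   7  16  59] [0.5267 0.0011 0.1217] 0.0015
```

View pics/crop3.png

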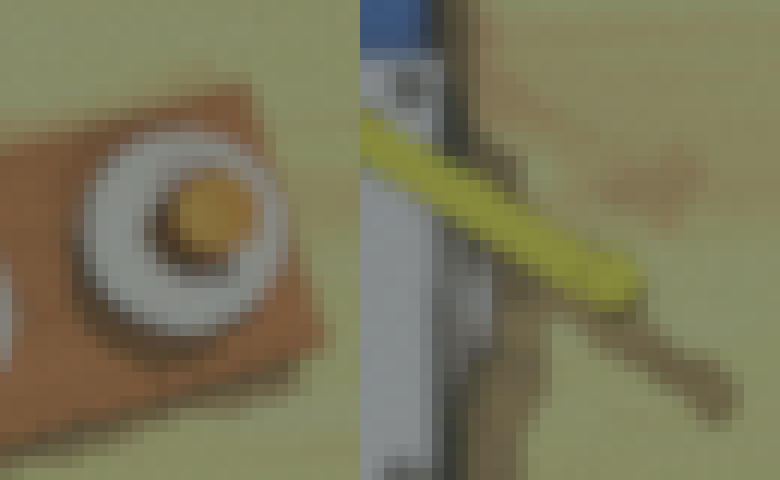

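```bash
python3 - <<'E'
from h import *
T=load("top");S=load("side")
print("knob top",onz(T,397.2,177.4,.114),"collar",onz(T,394.7,178.9,.086), "green collar", onz(T,325+104/4-.5+.0,155+150/4-.5,.062),"blue",onz(T,325+190/4-.5,155+125/4-.5,.070))
bore=np.array([.5177,.0549]);yaw=np.deg2rad(-2.1)
R=np.array([[np.cos(yaw),-np.sin(yaw)],[np.sin(yaw),np.cos(yaw)]])
piv=bore+R@[.034,-.0165];print("piv",piv)
for px in [(260.7,202),(260.,202.4)]:
    p=onz(T,*px,.153);d=R.T@(p[:2]-piv);print("peg",p,np.linalg.norm(d),np.arctan2(-d[1],-d[0]))
for a in (.9,1,1.05,1.1,1.2):
    p=np.r_[piv+R@(-.07*np.array([np.cos(a),np.sin(a)])),.138];print(a,p.round(4),proj(T,np.r_[p[:2],.153]),proj(S,p))
print("peg two",two(T,(260.2,202),S,(288.3,190)))
print("bore in side",proj(S,np.r_[bore,.112]), "wheeltop",np.r_[bore+R@[0,.088],.123],proj(T,np.r_[bore+R@[0,.088],.123]))
E
python3 - <<'E'
import sys; sys.path.insert(0,'.')
from cell import r
import numpy as np
print(r.current_tool_pos(), r.current_ee_rot())
E
```

```text
knob top [ 0.56848782 -0.34862286  0.114     ] collar [ 0.56856999 -0.34904692  0.086     ] green collar [ 0.54172213 -0.2430134   0.062     ] blue [ 0.55501826 -0.29572857  0.07      ]
piv [0.55107254 0.0371652 ]
peg [ 0.51473047 -0.0212421   0.153     ] 0.06879068420602232 1.0508519483668588
peg [ 0.51384807 -0.01960454  0.153     ] 0.06788566897676099 1.0270695956418932
0.9 [ 0.5056 -0.016   0.138 ] [258.54327123 206.01264351] [283.92441181 193.37714983]
1 [ 0.5111 -0.0203  0.138 ] [260.33661948 203.57024515] [286.61131473 193.65446256]
1.05 [ 0.514  -0.0222  0.138 ] [261.13886694 202.28599464] [287.97411896 193.73844077]
1.1 [ 0.5171 -0.024   0.138 ] [261.87546955 200.9640062 ] [289.3446975  193.78556392]
1.2 [ 0.5233 -0.0271  0.138 ] [263.14466483 198.22025356] [292.09361171 193.76873611]
peg two (array([ 0.51563216, -0.02010788,  0.14754712]), np.float64(0.0008409036576188022))
bore in side [276.70463163 187.76998483] wheeltop [0.52092465 0.1428409  0.123     ] [191.53382853 202.36911702]
[0.22598176 0.50107857 0.2134038 ] [ 2.10322988e-01  9.77631805e-01 -5.14610414e-04 -1.70811877e-04]
```

```bash
cat >> h.py <<'E'
BORE=np.array([.5177,.0549]);YAW=np.deg2rad(-2.1)
RB=np.array([[np.cos(YAW),-np.sin(YAW)],[np.sin(YAW),np.cos(YAW)]])
def bw(x,y,z): return np.r_[BORE+RB@[x,y],.112+z]   # from bore-frame to world
def quat(phi):   # tool down, jaws along world angle phi (rad)
    a=(phi+np.pi/2)/2; return np.array([np.cos(a),np.sin(a),0,0])
def save(optics,k):
    for n in ("side","top"):
        d=optics.get_image(n);np.savez(f"{n}{k}.npz",**d)
        cv2.imwrite(f"pics/{n}{k}.png",cv2.cvtColor(d["pixels"],cv2.COLOR_RGB2BGR))
def crops(k,specs,out):
    ims=[cv2.resize(cv2.imread(f"pics/{n}{k}.png")[y:y+h,x:x+w],(w*s,h*s),interpolation=cv2.INTER_CUBIC) for n,x,y,w,h,s in specs]
    H=max(i.shape[0] for i in ims);cv2.imwrite(f"pics/{out}.png",np.hstack([np.pad(i,((0,H-i.shape[0]),(0,0),(0,0))) for i in ims]))
E
python3 - <<'E'
from h import *
from cell import r
T=load("top");S=load("side")
print("can top",onz(T,351,123,.19),"turq",onz(T,406,141,.09),"pink",onz(T,434,169,.09))
print("can two",two(T,(351,122),S,(397,203)))
rack=np.arctan2(-.349+.243,.5686-.5417)
print(np.rad2deg(rack))
for nm,p,ph in [("rack",[.5688,-.3494,.111],rack+np.pi/2),("bore",bw(0,0,.15),YAW+np.pi/2),("boreX",bw(0,0,.15),YAW),("wheel",bw(0,.088,0),YAW+np.pi/2),("peg",bw(-1e-3,-.077,.03),YAW+np.pi/2)]:
    for k in (0,np.pi):
        q=r.inverse_kinematics(np.array(p),quat(ph+k));print(nm,k,None if q is None else np.round(q,2))
E
```

```text
can top [ 0.68533643 -0.23098134  0.19      ] turq [ 0.66092418 -0.37991352  0.09      ] pink [ 0.58987062 -0.44549895  0.09      ]
can two (array([ 0.69049843, -0.23285151,  0.18160047]), np.float64(0.0018831907764197168))
-75.760445681654
rack 0 [-0.62  0.67  1.41 -0.    1.07 -0.87]
rack 3.141592653589793 [-0.62  0.67  1.41 -0.    1.07  2.27]
bore 0 [ 0.02  0.25  1.67 -0.    1.23 -1.52]
bore 3.141592653589793 [ 0.02  0.25  1.67 -0.    1.23  1.62]
boreX 0 [ 0.02  0.25  1.67 -0.    1.23  0.05]
boreX 3.141592653589793 None
wheel 0 [ 0.18  0.46  1.77 -0.    0.91 -1.35]
wheel 3.141592653589793 [ 0.18  0.46  1.77 -0.    0.91  1.79]
peg 0 [-0.13  0.38  1.81 -0.    0.95 -1.67]
peg 3.141592653589793 [-0.13  0.38  1.81 -0.    0.95  1.47]
```

Run:
```python
from h import *
from cell import r, optics
rack=np.deg2rad(-75.8);q=quat(rack+np.pi/2)
t=r.current_t()
p=np.array([.5688,-.3493,.25])
r.set_gripper(.55,20);print(r.current_t()-t)
r.move_to(p,q);print(r.current_t()-t)
f0=r.current_contact_force()
p[2]=.135;r.move_linear(p,vel=.15)
p[2]=.112;r.move_linear(p,vel=.06);print(r.current_t()-t,r.current_contact_force()-f0,r.current_tool_pos())
save(optics,1)
crops(1,[("top",370,150,60,60,6),("side",340,230,80,90,5)],"c1")
```

```text
0.4667
3.675
5.125 [ 0.35880843 -0.74727854 -0.13324742] [ 0.56874155 -0.34926281  0.11174788]
```

View pics/c1.png

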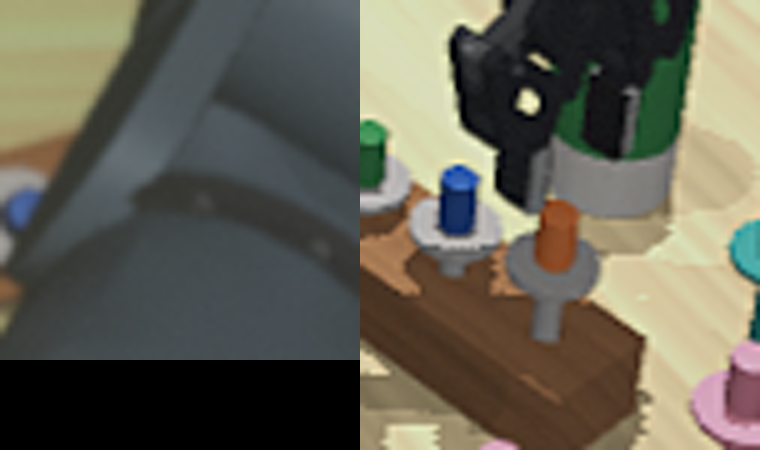

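Run:
```python
from h import *
S=load("side",1)
c=np.array([.5688,-.3493]);d=np.array([np.cos(.2478),np.sin(.2478)])
for z in (.088,.1,.112):
  for s in (-.03,0,.03): print(z,s,proj(S,np.r_[c+s*d,z]))
print(pt(S,372,268),pt(S,379,278), pt(S,(610-360)/5+340,230+130/5))
```

```text
0.088 -0.03 [368.36135371 286.54726358]
0.088 0 [377.82720887 280.24565291]
0.088 0.03 [387.01894851 274.12652647]
0.1 -0.03 [368.81835215 282.33231565]
0.1 0 [378.33638855 276.05378045]
0.1 0.03 [387.57710721 269.9581768 ]
0.112 -0.03 [369.28116354 278.06375429]
0.112 0 [378.85194856 271.80938127]
0.112 0.03 [388.14215745 265.73836078]
[ 0.53653516 -0.36604905  0.14825185] [ 0.56372697 -0.35848842  0.10394456] [ 0.59332942 -0.34906097  0.14611515]
```

Run:
```python
from h import *
from cell import r, optics
print(r.current_t(),r.current_tool_pos(),r.current_ee_rot(),r.current_opening(),r.current_qvel().round(3) if hasattr(r.current_qvel(),'round') else r.current_qvel())
save(optics,2)
crops(2,[("side",320,170,100,120,5)],"c2")
S=load("side",2);print(pt(S,372,268),r.current_tool_pos())
```

```text
5.325 [ 0.56895983 -0.34943754  0.11228597] [6.14285964e-01 7.89083450e-01 1.14310977e-05 2.49649117e-04] 0.5523585815027237 [ 0.001 -0.002 -0.001  0.    -0.001  0.   ]
[ 0.53600768 -0.36672353  0.1489825 ] [ 0.56895198 -0.3494153   0.11233396]
```

View pics/c2.png

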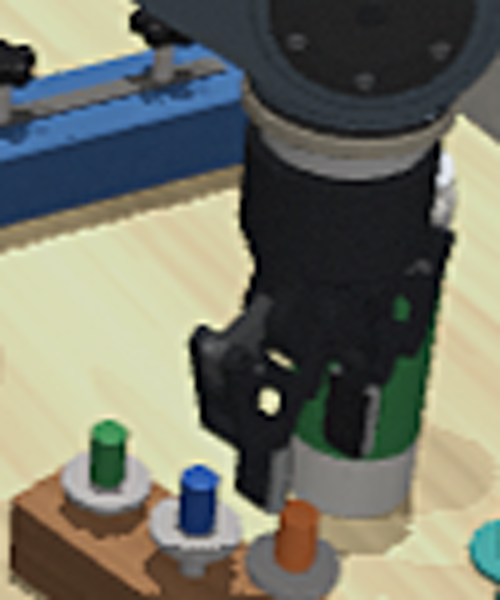

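Run:
```python
from h import *
S0=load("side",0);S2=load("side",2)
print("start")
for (u,v) in [(121,100),(121,104),(121,107),(118,98),(116,95),(124,95)]: print(u,v,pt(S0,u,v).round(3))
print("now tip expected for TCP", proj(S0,[.226,.501,.214-.022]),proj(S0,[.226,.501,.214]))
for (u,v) in [(370,266),(371,268),(372,270),(374,268),(391,255),(391,258),(393,255)]: print(u,v,pt(S2,u,v).round(3))
crops(0,[("side",90,40,60,80,7)],"c0")
```

```text
start
121 100 [0.21  0.448 0.278]
121 104 [0.208 0.447 0.266]
121 107 [0.206 0.449 0.257]
118 98 [0.201 0.43  0.292]
116 95 [0.198 0.436 0.299]
124 95 [ 0.352  1.534 -0.113]
now tip expected for TCP [128.4625086  119.71168918] [127.11805392 113.02264421]
370 266 [ 0.047 -0.992  0.827]
371 268 [ 0.537 -0.363  0.146]
372 270 [ 0.536 -0.367  0.144]
374 268 [ 0.542 -0.366  0.146]
391 255 [ 0.594 -0.351  0.15 ]
391 258 [ 0.594 -0.352  0.143]
393 255 [ 0.596 -0.355  0.152]
```

View pics/c0.png

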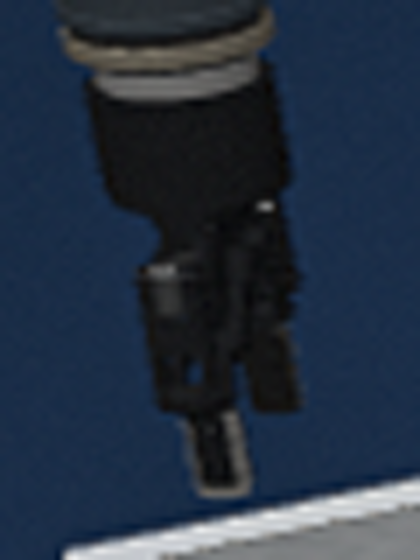

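The side picture shows the fingertips at (372,270), clearly above the knob. That is z ≈ 0.14, not the expected 0.09. I'll check how the tips move with opening before descending.

Run:
```python
from h import *
from cell import r, optics
r.set_gripper(.25,20);print(r.current_t(),r.current_opening(),r.current_tool_pos(),r.current_contact_force())
save(optics,3)
crops(3,[("side",350,210,60,80,7)],"c3")
S=load("side",3)
for (u,v) in [(378,268),(376,268),(380,265),(383,265),(386,260),(378,272)]: print(u,v,pt(S,u,v).round(3))
```

```text
5.7917 0.2482809820137222 [ 0.56881076 -0.34930233  0.1120351 ] [-0.06948606  0.13409139 -0.20638898]
378 268 [ 0.555 -0.362  0.138]
376 268 [ 0.55  -0.362  0.14 ]
380 265 [ 0.556 -0.366  0.149]
383 265 [ 0.659 -0.251  0.021]
386 260 [ 0.582 -0.352  0.142]
378 272 [ 0.567 -0.349  0.112]
```

View pics/c3.png

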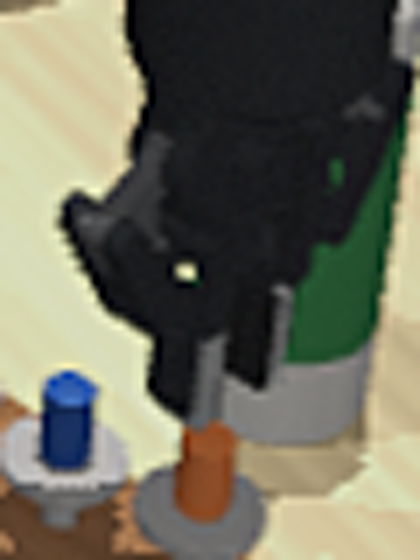

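Run:
```python
from h import *
from cell import r, optics
S=load("side",3)
for z in (.125,.13,.135,.14): print(z,proj(S,[.560,-.363,z]))
q=None
f0=np.array(r.current_contact_force())
r.set_gripper(.45,20)
p=np.array([.5688,-.3493,.112])
for z in (.10,.09,.082,.076):
    p[2]=z;r.move_linear(p,vel=.06);f=np.array(r.current_contact_force())-f0;print(z,f.round(2))
    if np.abs(f).max()>4: break
save(optics,4);print(r.current_t())
crops(4,[("side",350,230,60,80,7)],"c4")
```

```text
0.125 [379.68382797 272.28444017]
0.13 [379.90707019 270.46612469]
0.135 [380.13150736 268.63807624]
0.14 [380.35714911 266.80021646]
0.1 [-1.02  0.12  0.08]
0.09 [-0.09  0.29 -1.42]
0.082 [-0.19 -0.3  -1.58]
0.076 [-0.71  0.12 -1.5 ]
7.5
```

View pics/c4.png

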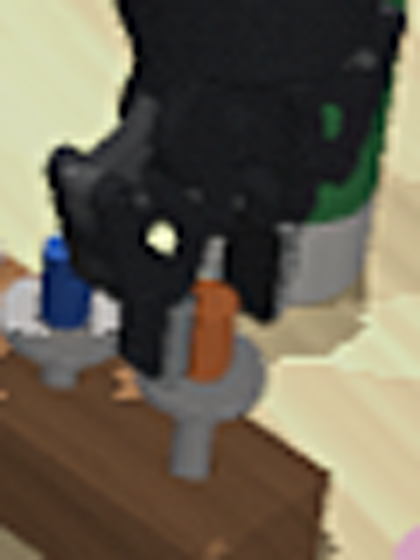

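Run:
```python
from h import *
from cell import r, optics
f0=np.array(r.current_contact_force())
r.move_linear(np.array([.5688,-.3493,.078]),vel=.05)
r.set_gripper(.1,50);print(r.current_opening(),np.array(r.current_contact_force())-f0)
save(optics,5)
p=np.array([.5688,-.3493,.100]);r.move_linear(p,vel=.08);print(np.array(r.current_contact_force())-f0)
p[2]=.29;r.move_linear(p,vel=.2);print(r.current_t(),r.current_opening(),np.array(r.current_contact_force())-f0)
crops(5,[("side",350,230,60,80,7)],"c5")
save(optics,6)
crops(6,[("side",330,140,100,160,3),("top",320,120,110,110,4)],"c6")
```

```text
0.18446125406180774 [ 0.4705879  -0.43777325  1.3367165 ]
[-0.4694131   0.12028472 -1.97602201]
9.7 0.18321299108031672 [-0.56236219 -1.57412713 -1.85935742]
```

View pics/c5.png

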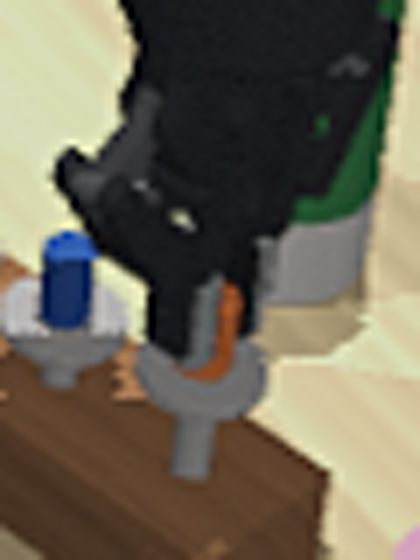

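View pics/c6.png

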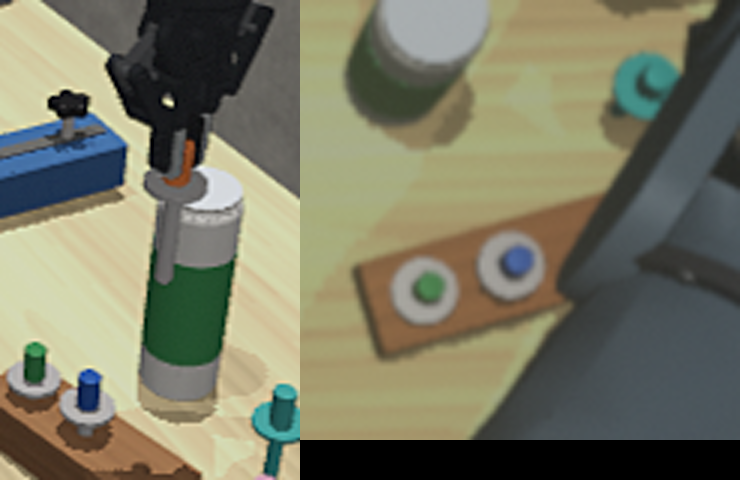

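The pin is gripped just above its collar and lifted clear; the green and blue pins are undisturbed. The pin's tip shows at side ≈(385,233). I'll carry it over the bore and check.

Run:
```python
from h import *
from cell import r, optics
S=load("side",6);print(proj(S,[.5688,-.3493,.217]))
p=bw(0,0,0);p[2]=.31
r.move_to(p,quat(YAW+np.pi/2));print(r.current_t(),r.current_tool_pos(),r.current_contact_force())
p[2]=.21;r.move_linear(p,vel=.15);print(r.current_t(),r.current_tool_pos())   # tip ~.137
save(optics,7)
S=load("side",7);print("tip",proj(S,np.r_[p[:2],.137]),"bore",proj(S,np.r_[p[:2],.112]))
crops(7,[("side",240,120,80,100,6),("top",200,170,60,60,5)],"c7")
```

```text
[383.65465348 232.27063422]
11.3083 [0.51808347 0.05414109 0.30988376] [-0.61860978  0.03674333 -1.16650559]
12.125 [0.51826025 0.05473058 0.21075927]
tip [276.50341123 179.80457348] bore [276.70463163 187.76998483]
```

View pics/c7.png

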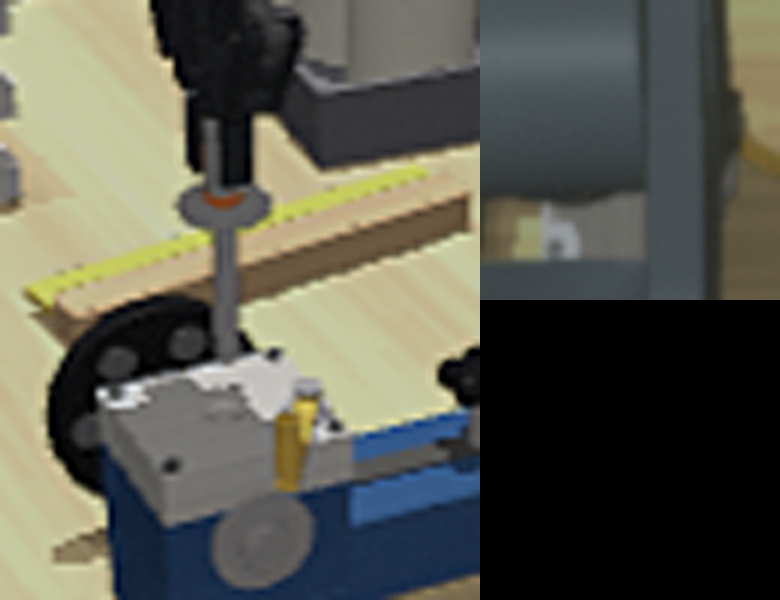

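Pin tip at side (278,180) stands over the bore at (277.5,188). I'll descend with a force watch.

Run:
```python
from h import *
from cell import r, optics
f0=np.array(r.current_contact_force());p=bw(0,0,0)
for z in (.195,.188,.184,.180,.176,.171,.166,.163,.161,.160):
    p[2]=z;r.move_linear(p,vel=.04);f=np.array(r.current_contact_force())-f0
    print(z,f.round(1),np.array(r.current_tool_pos()).round(4),np.array(r.current_torque()).round(2))
    if np.abs(f).max()>6: break
print(r.current_t())
```

```text
0.195 [ 1.  -0.8 -1. ] [0.5177 0.0549 0.1949] [-0.05 -0.02 -0.03]
0.188 [-0.1  0.  -0.2] [0.5176 0.0549 0.1877] [-0.02 -0.03 -0.02]
0.184 [ 1.3 -0.1 -0.4] [0.5175 0.0549 0.1837] [-0.01  0.03 -0.  ]
0.18 [ 0.1 -0.3 -0.9] [0.5174 0.0549 0.1797] [0.06 0.11 0.03]
0.176 [ 1.   0.6 -1.2] [0.5175 0.0549 0.1757] [0.13 0.2  0.04]
0.171 [-0.2 -0.3 -1.3] [0.5175 0.0549 0.1707] [ 0.1   0.17 -0.03]
0.166 [-0.9  0.5 -1.8] [0.5175 0.0549 0.1657] [0.13 0.24 0.01]
0.163 [-0.7 -0.6 -1.4] [0.5176 0.0549 0.1628] [0.08 0.19 0.02]
0.161 [-0.4 -0.2 -0.6] [0.5176 0.0549 0.1609] [0.14 0.22 0.01]
0.16 [-0.7 -0.1 -1.6] [0.5177 0.0549 0.16  ] [ 0.12  0.23 -0.03]
15.125
```

```bash
cat >> h.py <<'E'
from scipy.spatial.transform import Rotation as Ro
WY=.0875
def wheel(th,rad=.047,goff=.024,y=WY):
    # pad point at radius rad on wheel at angle th toward -x, tool tilted along; TCP lies goff beyond the pad point (measured)
    rb=rad-goff
    p=bw(-rb*np.sin(th),y,0);p[2]=.068+rb*np.cos(th)
    ax=np.r_[RB@[0,1],0]
    return p,(Ro.from_rotvec(-th*ax)*Ro.from_quat(quat(YAW+np.pi/2))).as_quat()
E
python3 - <<'E'
from h import *
from cell import r, optics
f0=np.array(r.current_contact_force());p=bw(0,0,0)
for z in (.159,.158,.157):
    p[2]=z;r.move_linear(p,vel=.04);f=np.array(r.current_contact_force())-f0;print(z,f.round(1))
    if f[2]>3: break
for a in (-45,-30,-15,0,15,30,45,60,75):
    pp,q=wheel(np.deg2rad(a));j=r.inverse_kinematics(pp,q);print(a,pp.round(3),None if j is None else np.round(j,2))
E
```

```text
0.159 [-0.2  0.8  2.3]
0.158 [0.2 0.7 9.6]
-45 [0.537 0.142 0.084] [ 0.12  0.94  1.17  0.11  1.8  -1.43]
-30 [0.532 0.142 0.088] [ 0.13  0.78  1.37  0.08  1.51 -1.43]
-15 [0.527 0.142 0.09 ] [ 0.15  0.62  1.58  0.05  1.2  -1.41]
0 [0.521 0.142 0.091] [ 0.18  0.49  1.78 -0.    0.87 -1.35]
15 [0.515 0.143 0.09 ] [ 0.22  0.4   1.98 -0.13  0.51 -1.21]
30 [0.509 0.143 0.088] [ 0.26  0.37  2.16 -0.94  0.19 -0.38]
45 [0.505 0.143 0.084] [0.32 0.43 2.31 3.78 0.43 1.23]
60 [0.501 0.143 0.08 ] [0.38 0.6  2.4  3.59 0.93 1.5 ]
75 [0.499 0.143 0.074] [0.42 0.86 2.42 3.59 1.44 1.63]
```

Contact with the shaft came at the expected depth (tip 26 mm down). Now I release the pin, lift, and look.

Run:
```python
from h import *
from cell import r, optics
r.set_gripper(.45,20)
p=bw(0,0,0);p[2]=.225;r.move_linear(p,vel=.2);print(r.current_t())
pa,qa=wheel(np.deg2rad(-40),rad=.047+.13)
print(pa,r.inverse_kinematics(pa,qa))
p2=p.copy();p2[:2]=bw(0,.088,0)[:2];p2[2]=.26
r.move_linear(p2,vel=.3)
r.move_to(pa,qa);print(r.current_t(),r.current_tool_pos())
save(optics,8)
crops(8,[("side",230,120,90,100,6),("top",180,150,70,80,4)],"c8")
```

```text
16.4583
[0.61918678 0.13873745 0.1852048 ] [ 0.10618523  0.94301517  0.86743719  0.10186324  2.02219297 -1.4165091 ]
17.8083 [0.61915652 0.13823827 0.18552358]
```

View pics/c8.png

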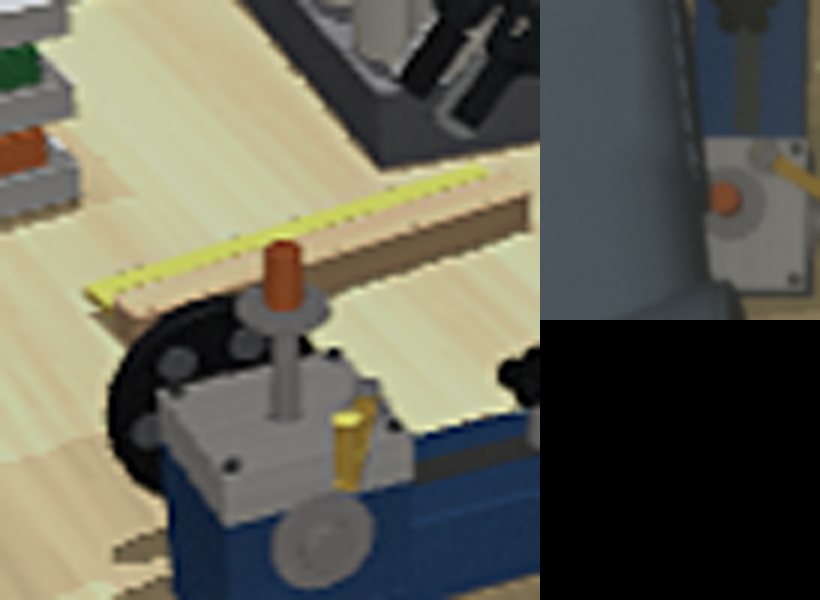

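The pin stands upright in the bore (knob at side ≈(277,166)) and the keeper is clear. I'll approach the rim.

Run:
```python
from h import *
from cell import r, optics
f0=np.array(r.current_contact_force());t=np.deg2rad(-40)
for rad in (.11,.09,.075,.06,.05):
    p,q=wheel(t,rad=rad);r.move_linear(p,vel=.12 if rad>.08 else .06)
    f=np.array(r.current_contact_force())-f0;print(rad,f.round(1),np.linalg.norm(np.array(r.current_tool_pos())-p).round(4))
    if np.abs(f).max()>6:break
print(r.current_t())
save(optics,9)
crops(9,[("side",230,110,90,100,6)],"c9")
```

```text
0.11 [-0.4  0.9 -1.6] 0.0013
0.09 [ 0.2 -0.3 -1.4] 0.0005
0.075 [ 0.9 -0.2 -0.5] 0.0002
0.06 [ 0.1  0.  -1.4] 0.0003
0.05 [ 0.1 -0.3 -0.5] 0.0004
20.05
```

View pics/c9.png

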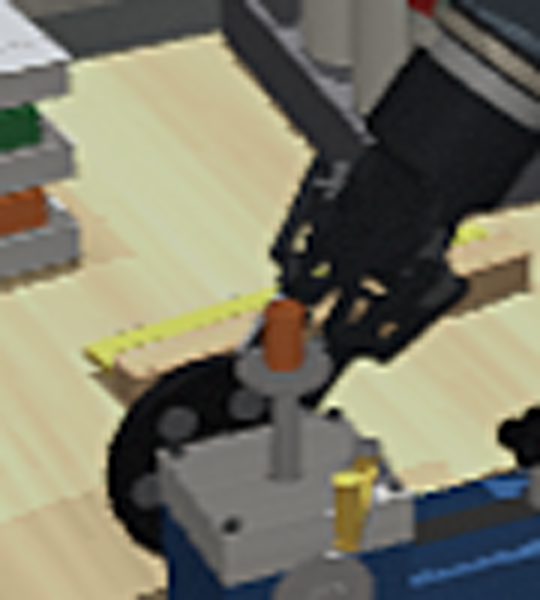

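```bash
cat > stroke.py <<'E'
from h import *
from cell import r, optics
import sys
def stroke(a0,a1,step=4,rate=11,rad=.050,lim=5.0,rb=None):
    f0=np.array(r.current_contact_force());t0=r.current_t();hit=False;a=a0
    log=[]
    while a<a1-1e-6:
        a=min(a+step,a1);th=np.deg2rad(a)
        p,q=wheel(th,rad=rad);c=np.array(r.current_tool_pos())
        d=np.linalg.norm(p-c)
        r.move_linear(p,rot=q,vel=max(d,5e-4)/(step/rate))
        f=np.array(r.current_contact_force())-f0
        log.append((a,round(r.current_t()-t0,2),f.round(1).tolist(),np.array(r.current_torque()).round(2).tolist()))
        tan=np.r_[RB@[-np.cos(th),0],-np.sin(th)]
        if f@tan<-lim: hit=True;break
    for l in log: print(*l)
    print("hit",hit,"at",a,"t",r.current_t());return hit,a
E
python3 - <<'E'
from stroke import *
f0=np.array(r.current_contact_force())
r.set_gripper(.05,25);print("closed",r.current_opening(),(np.array(r.current_contact_force())-f0).round(1))
stroke(-40,-28)
E
```

```text
closed 0.1554877539623975 [0.8 2.2 1. ]
-36 0.49 [1.6, 3.1, 2.0] [0.6, -0.24, -0.53]
-32 1.0 [0.9, 3.1, 3.2] [0.77, -0.15, -0.49]
-28 1.5 [0.9, 4.1, 2.3] [0.8, -0.1, -0.51]
hit False at -28 t 21.9833
```

Run:
```python
from stroke import *
stroke(-28,16,rate=14)
save(optics,10)
crops(10,[("side",230,110,90,100,6)],"c10")
```

```text
-24 0.42 [0.2, 0.0, 1.9] [0.91, 0.0, -0.43]
-20 0.83 [-0.7, -0.8, 2.1] [0.84, -0.07, -0.37]
-16 1.24 [-1.4, -0.5, 2.0] [0.94, 0.05, -0.3]
-12 1.65 [-1.1, -0.5, 2.0] [0.97, 0.13, -0.21]
-8 2.05 [-1.0, -0.4, 4.0] [0.93, 0.02, -0.15]
-4 2.43 [-1.5, -0.2, 4.3] [1.0, 0.03, -0.1]
0 2.81 [-2.6, -0.1, 3.7] [1.03, -0.09, -0.02]
4 3.17 [-2.4, 0.0, 4.7] [1.05, -0.04, 0.0]
8 3.51 [-3.7, -0.9, 6.1] [1.0, 0.01, 0.1]
12 3.85 [-3.7, -0.5, 6.5] [0.93, -0.11, 0.16]
16 4.18 [-3.9, -0.3, 7.8] [0.99, -0.17, 0.21]
hit False at 16 t 26.1583
```

View pics/c10.png

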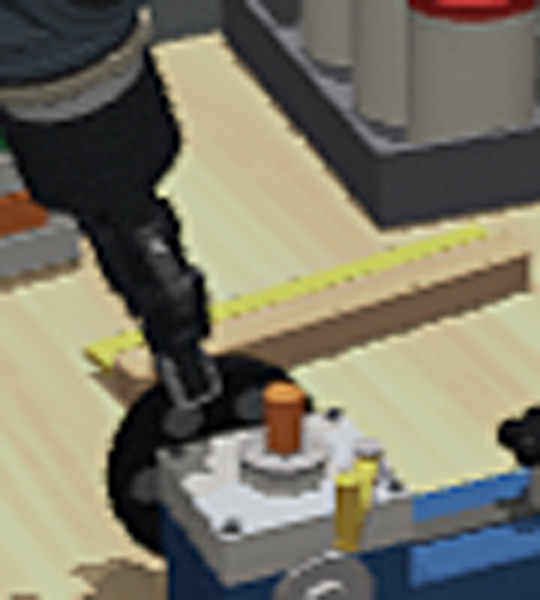

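The pin has dropped: its collar is now just above the plate, at side ≈(277,187), and the knob is at (277,180). I'll release the wheel and retreat along the tool axis.

Run:
```python
from h import *
from cell import r, optics
r.set_gripper(.45,20)
print(np.array(r.current_contact_force()).round(1))
p,q=wheel(np.deg2rad(16),rad=.05+.13);r.move_linear(p,vel=.2)
pb=bw(0,0,0);pb[2]=.22
print(r.current_t())
r.move_to(pb,quat(YAW+np.pi/2));print(r.current_t(),r.current_tool_pos(),np.array(r.current_contact_force()).round(1))
save(optics,11)
crops(11,[("side",230,110,90,100,6),("top",200,160,60,60,3)],"c11")
```

```text
[-0.6 -0.5  0.4]
27.425
27.9167 [0.51765507 0.05404039 0.21813067] [-0.2  0.   0.4]
```

View pics/c11.png

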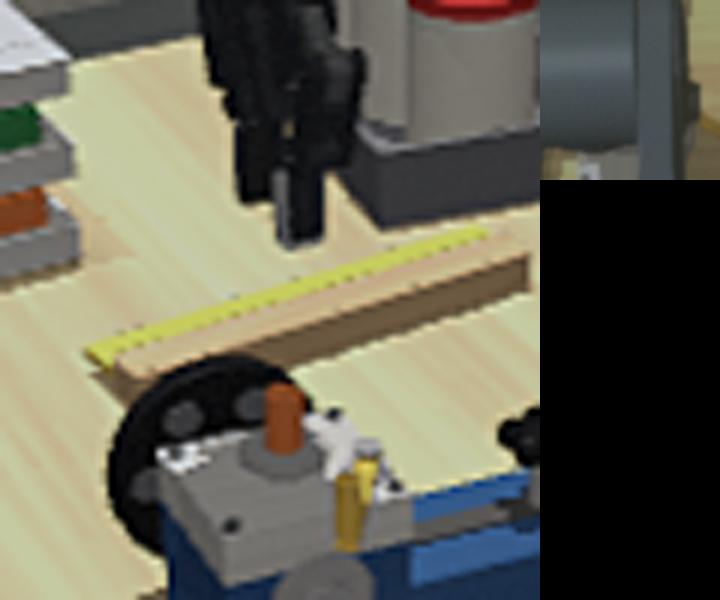

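Run:
```python
from h import *
from cell import r, optics
f0=np.array(r.current_contact_force())
S=load("side",11);print("knob top pix depth",[pt(S,277+i,176).round(4).tolist() for i in(-1,0,1)])
p=bw(0,0,0)
for z in (.15,.13,.121):
    p[2]=z;r.move_linear(p,vel=.12 if z>.14 else .06);f=np.array(r.current_contact_force())-f0;print(z,f.round(1))
    if abs(f[2])>6: break
r.set_gripper(.05,60);print(r.current_opening(),(np.array(r.current_contact_force())-f0).round(1))
z=p[2]
while z>.104:
    z-=.001;p[2]=z;r.move_linear(p,vel=.03);f=np.array(r.current_contact_force())-f0
    print(round(z,4),f.round(1),round(r.current_tool_pos()[2],4))
    if f[2]>28: break
print(r.current_t());save(optics,12)
crops(12,[("side",230,110,90,100,6)],"c12")
```

```text
knob top pix depth [[0.5155, 0.0526, 0.1506], [0.5165, 0.0484, 0.1525], [0.5194, 0.0485, 0.1517]]
0.15 [-0.4  0.7  0.1]
0.13 [ 0.1 -0.3 -0.6]
0.121 [-1.1 -0.5  0.2]
0.179316032530288 [-0.2  0.1  0.8]
0.12 [0.1 0.3 4.1] 0.1204
0.119 [ 0.1 -0.4  3.5] 0.1192
0.118 [ 0.2 -0.8  1.9] 0.1179
0.117 [ 0.  -0.3  0.4] 0.1167
0.116 [-0.5  0.4 -2.1] 0.1156
0.115 [ 0.6 -0.2 -1.1] 0.1147
0.114 [-0.3 -0.   2. ] 0.1141
0.113 [-5.5  0.2 13.5] 0.114
0.112 [-9.6 -1.2 23.9] 0.1138
0.111 [-14.9  -1.6  35.8] 0.1137
32.3667
```

View pics/c12.png

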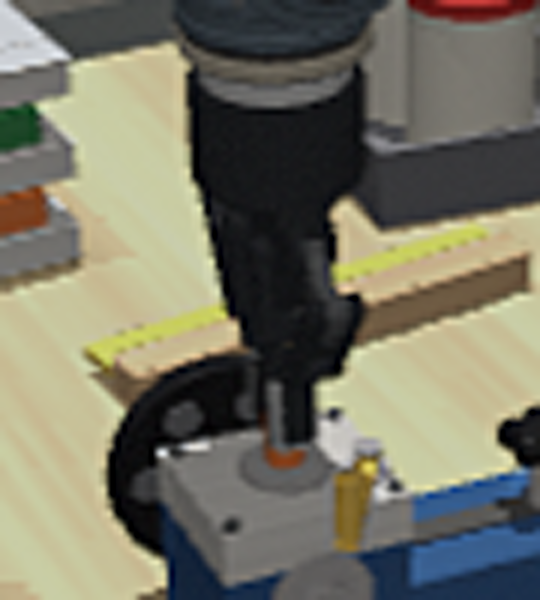

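The pin travelled ~7 mm and then met a hard stop, with the catch snapping through at 0.116. I'll release and check the seat.

Run:
```python
from h import *
from cell import r, optics
p=bw(0,0,0);p[2]=.113;r.move_linear(p,vel=.05)
r.set_gripper(.40,20)
p[2]=.20;r.move_linear(p,vel=.2);
# move to above peg on the way
a=1.05
pk=bw(.034-.07*np.cos(a),-.0165-.07*np.sin(a),0);pk[2]=.20
r.move_linear(pk,vel=.2);print(r.current_t())
save(optics,13)
crops(13,[("side",230,130,90,80,6),("top",200,160,80,60,3)],"c13")
S=load("side",13)
print([pt(S,277+i,176+j).round(4).tolist() for j in (-2,0,2,4) for i in(-1,0,1,2)])
# expected pix home
print("knob top exp",proj(S,bw(0,0,.033)),"8mm up",proj(S,bw(0,0,.041)))
for c in (0,np.pi/2,np.pi,-np.pi/2): print("collar edge",proj(S,bw(.021*np.cos(c),.021*np.sin(c),.005)))
```

```text
34.1583
[[0.5524, 0.1345, 0.1041], [0.5532, 0.1293, 0.1066], [0.5603, 0.1381, 0.1001], [0.5621, 0.1352, 0.1012], [0.5513, 0.1324, 0.0989], [0.5203, 0.0568, 0.1471], [0.5256, 0.0621, 0.1428], [0.5616, 0.1345, 0.0951], [0.5153, 0.0526, 0.1445], [0.5172, 0.0503, 0.1452], [0.5202, 0.0506, 0.1442], [0.5226, 0.0494, 0.1442], [0.513, 0.0477, 0.1415], [0.514, 0.0436, 0.1435], [0.5176, 0.045, 0.1417], [0.521, 0.0462, 0.1401]]
knob top exp [276.43813359 177.22052516] 8mm up [276.37241846 174.61915816]
collar edge [283.82716082 184.47335432]
collar edge [273.66350917 182.4993399 ]
collar edge [269.42887774 187.92433969]
collar edge [279.73817073 189.96959848]
```

View pics/c13.png

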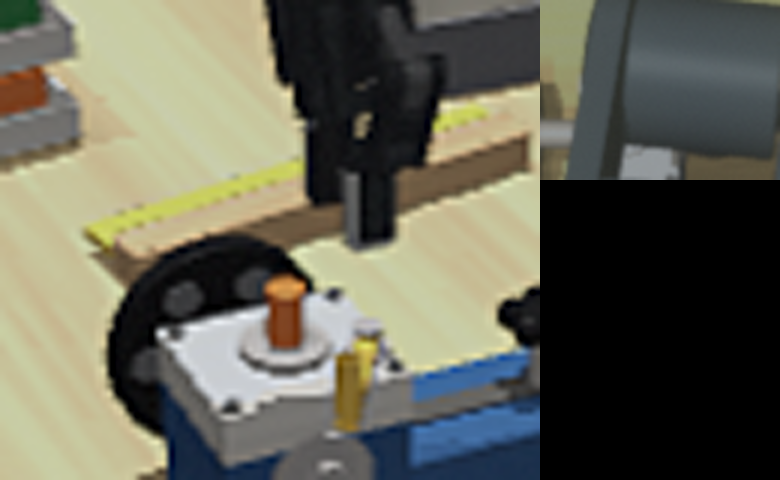

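The knob top measures z ≈ 0.145 (home is 0.145) and the collar lies flat. Next I swing the keeper by its peg.

```bash
cat > keep.py <<'E'
from h import *
from cell import r, optics
def pk(a,z=.117):
    p=bw(.034-.07*np.cos(a),-.0165-.07*np.sin(a),0);p[2]=z;return p
E
python3 - <<'E'
from keep import *
f0=np.array(r.current_contact_force())
for z in (.15,.13,.117):
    r.move_linear(pk(1.05,z),vel=.1);f=np.array(r.current_contact_force())-f0;print(z,f.round(1))
    if np.abs(f).max()>6: raise SystemExit
r.set_gripper(.03,25);print("op",r.current_opening(),(np.array(r.current_contact_force())-f0).round(1))
for a in np.arange(.95,.24,-.1):
    r.move_linear(pk(a),vel=.05);f=np.array(r.current_contact_force())-f0;print(round(a,2),f.round(1))
    if np.abs(f).max()>15: break
print(r.current_t(),r.current_opening());save(optics,14)
crops(14,[("side",230,110,90,100,6)],"c14")
E
```

```text
0.15 [ 0.4 -0.2 -0.7]
0.13 [-0.5 -0.4 -0.5]
0.117 [-1.1 -0.3  0.5]
op 0.1241365317650563 [0.8 3.5 1.5]
0.95 [-0.1  4.   4.8]
0.85 [0.8 0.8 5.5]
0.75 [-1.4 -1.3  6.3]
0.65 [-2.6 -2.1  7.4]
0.55 [-6.3 -2.4 11.5]
0.45 [-5.2 -1.7  9.1]
0.35 [-7.3 -3.1 10.4]
0.25 [-6.1 -1.7  8.6]
38.2 0.12644387667972373
```

View pics/c14.png

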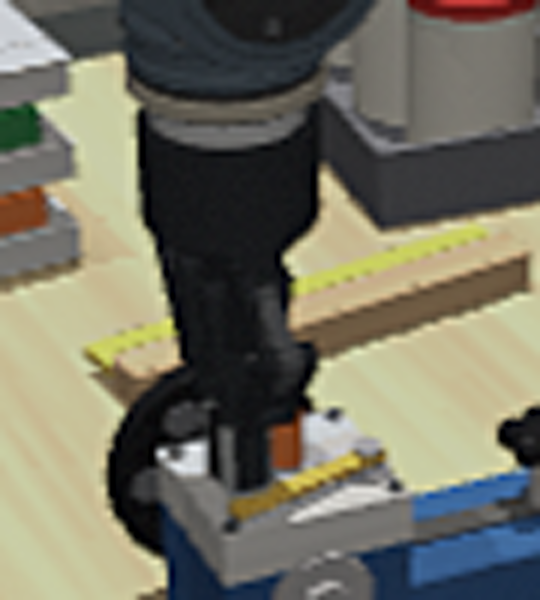

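The peg is gripped and the bar follows, now lying from side (306,185) to (269,196). I'll continue to the stop.

Run:
```python
from keep import *
f0=np.array(r.current_contact_force());print(f0.round(1))
for a in [.15,.08,.04,.02,0,-.015,-.03,-.045,-.06]:
    r.move_linear(pk(a,.118),vel=.04);f=np.array(r.current_contact_force())-f0;print(a,f.round(1))
    if f[1]<-10 or np.abs(f).max()>18: break
print(r.current_t(),r.current_opening());save(optics,15)
crops(15,[("side",230,110,90,100,6)],"c15")
```

```text
[-5.6 -1.6  9.4]
0.15 [ 0.1  0.5 -8.4]
0.08 [ 1.   0.3 -8.5]
0.04 [ -0.3   0.7 -11.7]
0.02 [  0.    0.6 -11.3]
0 [ -0.3   1.3 -12.2]
-0.015 [ -0.7  -7.2 -11.7]
-0.03 [ -0.7 -14.8  -9.7]
40.15 0.12544150419500014
```

View pics/c15.png

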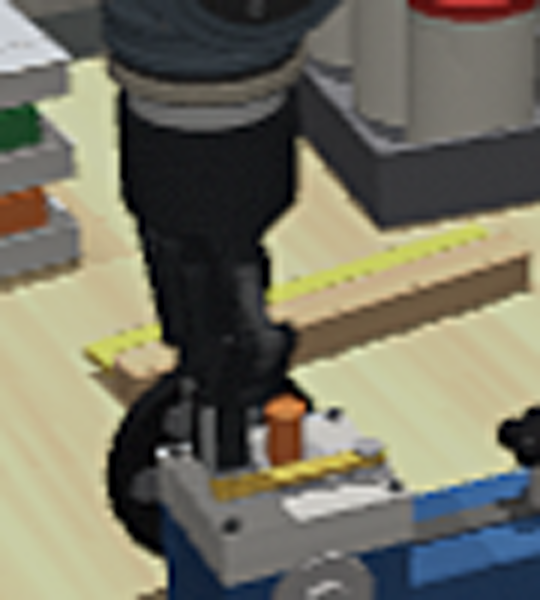

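Run:
```python
from keep import *
r.move_linear(pk(-.012,.118),vel=.03)
print(np.array(r.current_contact_force()).round(1))
r.set_gripper(.35,20);print(np.array(r.current_contact_force()).round(1))
r.move_linear(pk(0,.22),vel=.12)
r.set_joints([1.062,.351,1.652,0,1.139,-.085]);print(r.current_t())
save(optics,16)
crops(16,[("side",230,130,90,80,5),("top",200,170,60,60,5)],"c16")
T=load("top",16);S=load("side",16)
print("exp peg top",proj(T,np.r_[pk(0)[:2],.153]),proj(S,np.r_[pk(0)[:2],.153]),"knob",proj(T,bw(0,0,.033)))
```

```text
[-7.3 -6.2 -2.6]
[-0.5  0.8 -0.4]
43.7333
exp peg top [234.5820263  217.25640671] [266.07295212 180.49572881] knob [227.9683451  201.91056434]
```

View pics/c16.png

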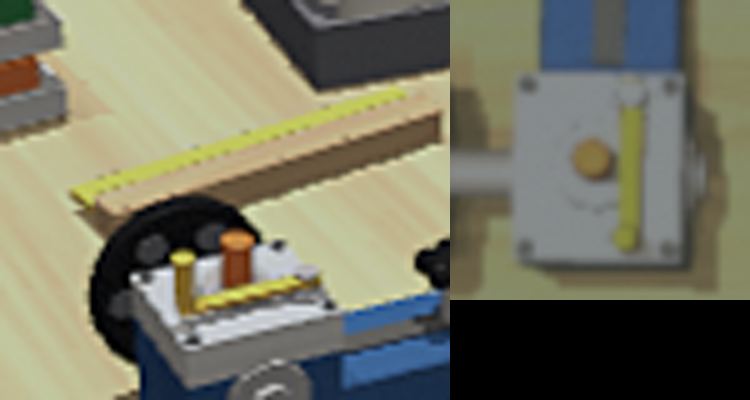

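View pics/top16.png

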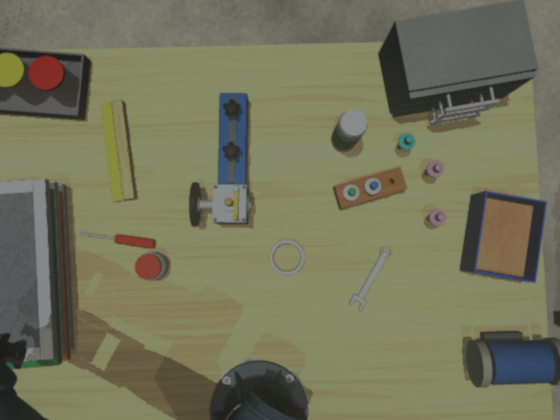

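Run:
```python
from h import *
S=load("side",16);T=load("top",16)
print([round(pt(S,277+i,178+j)[2],4) for j in (0,1,2) for i in (-1,0,1)], [round(pt(T,228+i,202+j)[2],4) for j in (-1,0,1) for i in (-1,0,1)])
d=cv2.absdiff(cv2.imread("pics/top0.png"),cv2.imread("pics/top16.png")).max(2)
m=(d>45).astype(np.uint8);n,l,s,c=cv2.connectedComponentsWithStats(m);print([(x[:5].tolist()) for x in s[1:] if x[4]>3])
from cell import r
print(np.array(r.current_contact_force()).round(1));r.hand_in()
```

```text
[np.float64(0.144), np.float64(0.1449), np.float64(0.143), np.float64(0.1444), np.float64(0.1436), np.float64(0.1426), np.float64(0.1413), np.float64(0.1429), np.float64(0.1399)] [np.float64(0.1428), np.float64(0.145), np.float64(0.1475), np.float64(0.1504), np.float64(0.1454), np.float64(0.1431), np.float64(0.1462), np.float64(0.1448), np.float64(0.1459)]
[[387, 171, 17, 17, 146], [239, 189, 7, 8, 30], [225, 192, 14, 29, 162], [247, 194, 7, 7, 25], [260, 204, 3, 3, 6], [0, 334, 26, 16, 149], [8, 347, 28, 25, 245], [8, 350, 4, 5, 14], [18, 353, 4, 4, 12]]
[-0.1 -0.6 -0.6]
the job is handed in; nothing more can be done
```

The job is done and handed in at about 44 s: the pin is locked in the bracket and the yellow keeper is over its collar.

**What I did:**
- Took the orange-knobbed pin from the rack's end hole and stood it on the shaft.
- Led the handwheel round by its rim at about 8–12°/s. The drop did not show clearly in the forces, so I confirmed it in a picture after the 56° stroke.
- Pushed the pin about 7 mm to a hard stop (36 N peak). The keeper already stood clear, at about 1.05 rad.
- Swung the keeper over until it met its stop at about 0 rad.

**Last checks:**
- The knob top measures about 0.145 m in both cameras, and 0.145 m is fully home.
- The keeper peg lies within about 1 px of its position at 0 rad in both views.
- Comparing the top pictures from before and after, only the pin, the keeper and the robot changed. The short pins, the look-alikes and the other things stayed put.

**What disagreed:** the fingertips stood about 12–20 mm behind the reported TCP instead of 22 mm ahead of it. I worked from heights measured in the pictures and by touch instead.

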